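# Open the child-resistant tablet jar and set its cap on the saucer

## Robot

A 7-joint arm with a two-finger parallel gripper is mounted at the origin on a cart in front of the work surface, level with it; the furniture and walls round the work are solid. World frame = base frame: x ahead of the robot, y to its left, z up, the work surface at z = 0. Lengths are in mm, angles in rad, forces in N, time in s.
With the tool pointing down it reaches from about 350 to 775 mm from the base axis. Payload 3.1 kg.
Tool frame: the origin (TCP) lies at the very end of the fingers, on their centre line; the grasp point (between the pads) lies 19 mm behind it; z points along the fingers, y is the line along which they close (so a half turn about z gives the same grasp; the last joint's range is limited). The gripper opens to 85 mm and grips with 20 to 120 N. Pads are 22 mm wide; open, the fingers measure 114 mm over their backs; the gripper's body (76 mm by 85 mm) begins 54 mm behind the grasp point. The pads swing forward as they close: fully open they stand 13 mm farther back than shut.
Start: joints at [1.212, 0.311, 0.014, 1.512, -0.004, 1.319, -0.027], TCP at [171.373, -522.636, 231.304] pointing down, gripper open.
Joint ranges: [-2.7, 2.7], [-0.3, 1.91], [-1.27, 1.3], [0.12, 2.57], [-1.44, 4.58], [0.2, 2.03], [-3.05, 3.05]. Speed limits (rad/s): [2.79, 2.79, 3.14, 3.14, 3.14, 3.14, 3.14].

## Interface

Orientations are given as a unit quaternion [x, y, z, w].
In Python, from bench import manip, vision, hand_in gives the robot as it stands.
- The arm moves only by the tool move_arm, never from a script. Its argument "moves" is a list of rows, each a list of 3 entries, a list of its own where there are three numbers: the finger opening in m, from 0 to 0.0854, then the shift along the tool's x, y, z in m, then the turn about the tool's z in rad. A call has 1 to 8 rows; each row is the pose to reach, as a shift and turn from the pose commanded when the call began, along the tool's axes at that moment; what a row does not reach only later rows make up. A row lasts 1/8 s, in which the tool goes at most 62.5 mm and 10.7 degrees, less where a joint would pass 70% of its speed; a pose out of reach is approached as far as the arm can. A call with a gripper value outside its range is refused whole. The fingers move at their own pace and stop on an object; the grip force is fixed at half the most. Time passes only in rows, so rows that repeat a pose let the fingers close. It gives the time, the measured TCP pose, the force, the opening and the grip force at its end, in the units of the state.
- manip.get_state(): the state, without advancing time (a new reading comes with each control period).
- vision.read_camera(name): name is "scene" or "top" or "wrist"; returns a dict with "img" (420x560x3 uint8, blue, green, red), "fx", "fy", "cx", "cy" (pixels), "rvec" (rotation vector, rad) and "tvec" (3), from world to camera coordinates, as OpenCV has them. Camera axes: x right, y down, z forward; pixel columns grow to the right and rows downward; lengths in mm; the calibration is good to about 2 mm. The wrist camera is an equidistant fisheye: a pixel r from the principal point sees the ray r / f radians off the axis. A picture is of the moment at which its call begins. There is no depth.
- hand_in(): hands the job in; it is judged then, once.
The state is a dict: "t": time; "qpos": joint angles; "joint_vel": joint speeds; "tau": joint torques, N m; "position": TCP position; "orientation": TCP orientation; "wrist_force": force on the tool from outside, world axes, zero at the start; "moment": the same for the moment, N m; "opening": finger opening in mm; "grip_force": force on a finger pad.
Only numpy, scipy, OpenCV 4.12 (cv2) and the standard library are available. Lean on these libraries where they do the work, as an engineer would, in place of code of your own. Each camera call takes 0.05 s, during which the arm holds its last target. There are 200 camera calls.

## Task

The kettle is due for descaling: open the white jar of descaling tablets and lay its cap, open side down, in the middle of the saucer, so that no tablet dust gets on the worktop. The cap is child-resistant: push it down against its spring while turning it anticlockwise until the hidden teeth drop into mesh, and keep it pressed home while you unscrew it; never push with more than 30 N, or the teeth strip. Leave the jar standing where it is with its label to the front (it must not be lifted or twist round with the cap), set the cap down gently, and do not disturb the saucer, the mug, the pepper jar, the lemon or the teaspoon.

Things in the scene. Friction and masses are not known exactly. Their poses are not given: they have to be found in the camera images.
- jar: White round plastic jar of tablets, paper label to the front, loose on the worktop, about 1.1 kg. Body 100 mm across, sloping in above 65 mm; neck 36 mm across, rim 117 mm above the worktop, a white collar 58 mm across just under the cap. Origin: centre of the underside; z up; x points away from the robot (label at -x). Its weight and the push on the cap keep it from turning with the cap.
- cap: Grey round ribbed cap on the jar, 57 mm across, 34 mm high, 60 g, flat top with two raised arrows, open below. Origin: centre of its lower rim (100.5 mm above the worktop at the start); z up. Grasp from above across the sides, fingertips 16 to 22 mm below the top. It is the outer shell of a two-part safety cap, sprung on an inner closure that cannot be seen; unless pressed it spins idly.
- cap_top (a point): Middle of the cap's flat top, 34 mm above its lower rim. Spring: the shell sinks from 1.5 N and is home, on its stop, after 6.2 mm (9.5 N). But at the start the hidden teeth stand tip on tip: it stops hard after 1 mm (2.2 N) and, with a push of 8 to 15 N, must be turned anticlockwise (from above) until it drops. Where that happens cannot be seen.
- cap_teeth (a point): Tips of ten teeth in the cap (one every 36 degrees), 25.9 mm above its lower rim. They drop off those of the closure after 2 to 24 degrees of turn: hold the turn there and follow down till the push is 10 to 16 N again. Only pressed home does the collar unlock; else the jar turns too. So pressed, 75 degrees in all from the start undoes the closure (about 0.1 N m; 110 is the most). Then lift.
- saucer: Small round white china saucer, 134 mm across, loose on the worktop, 280 g. Flat middle 80 mm across, 6 mm above the worktop; the rim slopes up to 17 mm. Origin: centre of the underside; z up. A cap standing in it has its lower rim (its origin) 6 mm above the saucer's origin.
- worktop_mid (a point): Fixed point on the bare worktop, straight ahead of the robot; its x axis points away from the robot, y left, z up.
- blue_mug: Blue mug with a yellow band, 90 mm across, 97 mm high, with a handle; behind the work. Bystander. Origin: about the centre of its underside.
- pepper_jar: Small spice jar with a dark lid, 41 mm across, 105 mm high; behind the work. Bystander. Origin: centre of its underside.
- lemon: Lemon, 71 x 53 x 51 mm, behind the work. Bystander. Origin: about the middle of its underside.
- teaspoon: Teaspoon with a blue handle, 138 mm long, lying flat between the jar and the saucer. Bystander. Origin: about its middle, at the worktop.
There are look-alikes about, which are no part of the job. Leave any green look-alike of the jar alone.

How it is judged:
By the outcome, as a careful person would: the job done as asked, in the order asked, and still so for the second after the job is handed in, with the robot touching nothing.
It also fails if it takes over 72 s, if anything falls off the work surface, if the arm or the gripper's body presses on something with over 40 N, if the wrist force passes 120 N, or if a joint passes its speed limit or range.

## Working session

There is one attempt and no reset: what is moved stays moved. The work goes in short steps, Python scripts to look and compute and a tool call to move; the robot and the scene stay as the last step left them, time stands still between calls to the robot, and variables do not carry over. Pictures are saved under pics/ and viewed, at most 11 in all, crops included, and the job is handed in when it is done.

Besides the shell and the picture viewer there is one more tool, called after "Request:" by a JSON object that holds its "fn" and its "kwargs", one argument or row to a line. move_arm: Moves the arm, as the interface text tells. Its arguments: {"type":"object","properties":{"moves":{"type":"array","items":{"type":"array"}}},"required":["moves"]}

```bash
mkdir -p pics; ls; cat > h.py <<'E'
import numpy as np, cv2
from bench import manip, vision
from scipy.spatial.transform import Rotation as R
def ray(c,u,v):
    M=cv2.Rodrigues(np.float64(c["rvec"]))[0]; t=np.float64(c["tvec"]).ravel()
    d=np.array([(u-c["cx"])/c["fx"],(v-c["cy"])/c["fy"],1.])
    return -M.T@t, M.T@d
def rayw(c,u,v):
    M=cv2.Rodrigues(np.float64(c["rvec"]))[0]; t=np.float64(c["tvec"]).ravel()
    a=np.array([(u-c["cx"])/c["fx"],(v-c["cy"])/c["fy"]]); th=np.hypot(*a)
    d=np.array([*(a/max(th,1e-9)*np.sin(th)),np.cos(th)]); return -M.T@t, M.T@d
def onz(o,d,z): return o+d*(z-o[2])/d[2]
E
python3 - <<'E'
from h import *
s=manip.get_state(); print(s)
for n in ("scene","top"):
    c=vision.read_camera(n); cv2.imwrite(f"pics/{n}0.png",c["img"])
    print(n,c["fx"],ray(c,280,210))
E
```

```text
pics
{'t': 0.0, 'qpos': array([ 1.21232474,  0.31172282,  0.01397608,  1.51311304, -0.00438927,
        1.31920292, -0.02721912]), 'joint_vel': array([-0.00107222,  0.00133773,  0.00033014, -0.00085572,  0.0001659 ,
       -0.00064607,  0.00178052]), 'tau': array([-5.57973055e-05, -3.79920888e+01,  1.45964320e-01, -2.30592299e+01,
        1.22535008e-02,  1.34958987e-02, -2.29326105e-06]), 'position': array([ 171.10396792, -521.91062611,  230.2000135 ]), 'orientation': array([ 9.87476513e-01,  1.57761456e-01, -2.41521659e-04, -1.18337206e-03]), 'wrist_force': array([ 0.48597765,  0.28909222, -0.26203078]), 'moment': array([-2.24827693e-02,  8.50291706e-03, -2.07733180e-05]), 'grip_force': 0.0, 'opening': 85.42532209783565}
scene 470.2065834633694 (array([-148.5267808 ,  424.58243191,  848.77082059]), array([ 0.62369308, -0.43601105, -0.64880643]))
top 529.6438827391504 (array([ 444.88426139,  -63.82720599, 1299.01190528]), array([ 0.05734744, -0.02197029, -0.99823083]))
```

View pics/scene0.png

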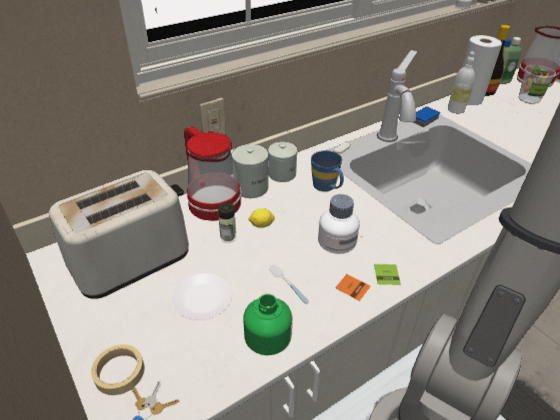

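View pics/top0.png

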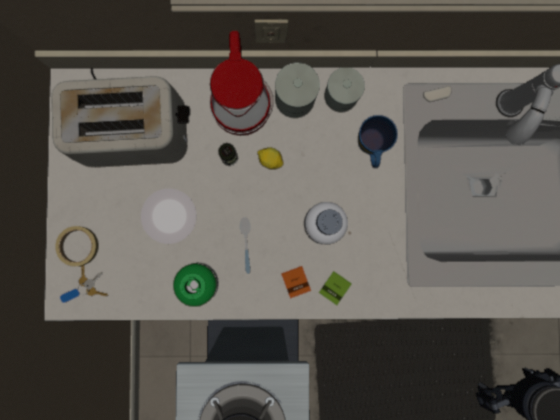

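The top view shows the jar's cap at about (329,222), the saucer at about (169,216) and the spoon at about (247,245). The green jar at (195,285) is the look-alike.

```bash
python3 - <<'E'
from h import *
c=vision.read_camera("top"); im=c["img"]; g=cv2.cvtColor(im,cv2.COLOR_BGR2GRAY); hsv=cv2.cvtColor(im,cv2.COLOR_BGR2HSV)
def blob(mask,u,v,w):
    m=np.zeros_like(mask); m[v-w:v+w,u-w:u+w]=mask[v-w:v+w,u-w:u+w]
    cs,_=cv2.findContours(m,cv2.RETR_EXTERNAL,cv2.CHAIN_APPROX_NONE); k=max(cs,key=cv2.contourArea)
    return cv2.minEnclosingCircle(k),cv2.fitEllipse(k)
print("bg",im[240,290],"sauc",im[216,169],im[216,190:202].tolist(),"cap",im[222,329],"jar",im[238,318])
e,el=blob((g<150).astype(np.uint8)*255,329,222,22); print("cap",e,el, onz(*ray(c,*el[0]),134.5))
bl=cv2.Canny(g,15,40)
e,el=blob(cv2.dilate(bl,None),169,216,38); print("sauc",e,el,onz(*ray(c,*el[0]),14))
cv2.imwrite("pics/crop.png",cv2.resize(im[160:290,110:370],None,fx=3,fy=3,interpolation=cv2.INTER_CUBIC))
E
```

```text
bg [129 136 142] sauc [163 163 166] [[144, 143, 150], [144, 143, 149], [143, 143, 149], [143, 142, 148], [141, 141, 146], [137, 138, 143], [131, 134, 139], [130, 136, 141], [130, 137, 142], [130, 138, 143], [129, 137, 142], [129, 136, 141]] cap [102  95  91] jar [139 138 138]
cap ((328.5, 221.5), 30.405691146850586) ((328.5, 221.5), (50.891056060791016, 50.891056060791016), 0.0) [ 486.07338064 -196.11511552  134.5       ]
sauc ((168.9130401611328, 215.8913116455078), 19.209983825683594) ((168.89874267578125, 215.84597778320312), (36.86385726928711, 37.16304016113281), 47.78128433227539) [505.41163131 177.31010702  14.        ]
```

View pics/crop.png

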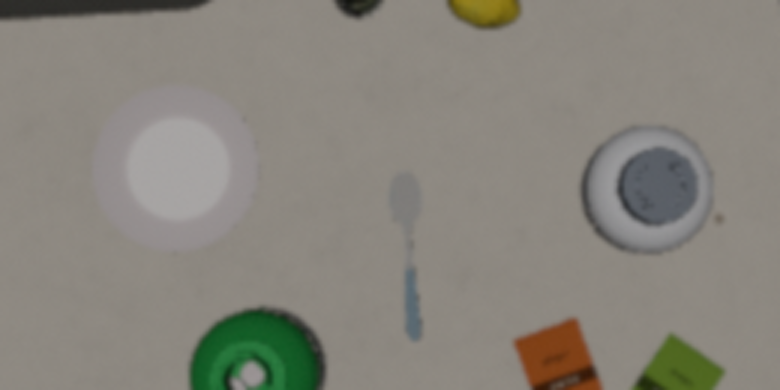

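The crop puts the cap at (659,186), which is (329.5,222) in the full frame, and the saucer's flat middle at (178,168). The route between them crosses the spoon and passes clear of the green jar.

```bash
python3 - <<'E'
from h import *
def fit(im,u,v,w,f):
    a=im.astype(int); m=f(a).astype(np.uint8)*255; k=np.zeros_like(m); k[v-w:v+w,u-w:u+w]=m[v-w:v+w,u-w:u+w]
    k=cv2.morphologyEx(k,cv2.MORPH_OPEN,np.ones((3,3)))
    cs,_=cv2.findContours(k,cv2.RETR_EXTERNAL,cv2.CHAIN_APPROX_NONE); q=max(cs,key=cv2.contourArea)
    return cv2.fitEllipse(q)
c=vision.read_camera("top"); s=vision.read_camera("scene")
fc=lambda a:(a[...,0]-a[...,2]>5)&(a.sum(2)<330)
e=fit(c["img"],329,222,20,fc); P=onz(*ray(c,*e[0]),134.5); print("cap",e,P)
e=fit(c["img"],169,216,36,lambda a:a.sum(2)>465); print("saucer flat",e,onz(*ray(c,*e[0]),6))
e=fit(c["img"],169,216,36,lambda a:a[...,0]-a[...,2]>-8); print("saucer all",e,onz(*ray(c,*e[0]),14))
def proj(c,p): return cv2.projectPoints(np.float64([p]),np.float64(c["rvec"]),np.float64(c["tvec"]),np.array([[c["fx"],0,c["cx"]],[0,c["fy"],c["cy"]],[0,0,1.]]),None)[0].ravel()
print("scene cap top px",proj(s,P))
cv2.imwrite("pics/sc.png",cv2.resize(s["img"][180:260,300:380],None,fx=6,fy=6))
st=manip.get_state(); Rm=R.from_quat(st["orientation"])
print("shift to cap (TCP z 190):",Rm.inv().apply(np.array([P[0],P[1],190])-st["position"]))
E
```

```text
cap ((329.07275390625, 221.5305938720703), (23.663434982299805, 24.70444679260254), 99.47667694091797) [ 486.0015654  -197.37642752  134.5       ]
saucer flat ((168.8372039794922, 215.73800659179688), (33.12970733642578, 33.77009963989258), 63.65129852294922) [506.05256555 178.96359191   6.        ]
saucer all ((168.16940307617188, 215.65879821777344), (53.40375900268555, 54.178619384765625), 59.73722839355469) [505.87184387 179.07908931  14.        ]
scene cap top px [341.05179217 200.70457672]
shift to cap (TCP z 190): [ 400.32004094 -210.66423497   40.98661859]
```

View pics/sc.png

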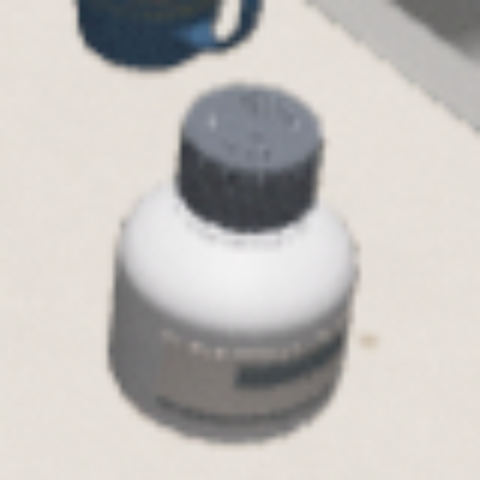

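The scene crop puts the cap-top centre at about (342,201) in full-frame pixels. The top-view estimate projects to (341,200.7), so the two agree. I'll move above the cap now.

Request:
{"fn": "move_arm", "kwargs": {
  "moves": [
    [0.085,[0.06,-0.032,0.0],0],
    [0.085,[0.115,-0.06,0.0],0],
    [0.085,[0.17,-0.089,0.0],0],
    [0.085,[0.225,-0.118,0.005],0],
    [0.085,[0.28,-0.147,0.01],0],
    [0.085,[0.335,-0.176,0.02],0],
    [0.085,[0.38,-0.2,0.03],0],
    [0.085,[0.4,-0.211,0.03],0]
  ]
}}

```text
t: 1.25
position: [487.5, -192.8, 200.3]
orientation: [0.987, 0.161, -0.0, -0.001]
wrist_force: [0.3, -1.1, 0.1]
opening: 85.0
grip_force: 0.0
```

Request:
{"fn": "move_arm", "kwargs": {
  "moves": [
    [0.085,[0,0,0],0],
    [0.085,[0,0,0],0]
  ]
}}

```text
t: 1.5
position: [484.6, -199.4, 201.2]
orientation: [0.988, 0.157, -0.001, 0.001]
wrist_force: [-0.5, -2.1, 0.4]
opening: 85.3
grip_force: 0.0
```

```bash
cat > w.py <<'E'
from h import *
import sys
c=vision.read_camera("wrist"); s=manip.get_state()
print(s["t"],s["position"],s["orientation"],s["wrist_force"],s["qpos"].round(2),s["opening"])
cv2.imwrite("pics/"+sys.argv[1],c["img"])
M=cv2.Rodrigues(np.float64(c["rvec"]))[0]; t=np.float64(c["tvec"]).ravel()
def pw(p):
    q=M@np.float64(p)+t; th=np.arctan2(np.hypot(q[0],q[1]),q[2]); a=q[:2]/np.hypot(q[0],q[1])*th
    return a[0]*c["fx"]+c["cx"],a[1]*c["fy"]+c["cy"]
print("cap top expected",pw([486,-198,134.5]),"edges",[np.round(pw([486+28.5*np.cos(k),-198+28.5*np.sin(k),134.5])) for k in np.arange(4)*np.pi/2], "tcp",pw(s["position"]))
E
python3 w.py w1.png
```

```text
1.55 [ 484.48607638 -199.700088    201.32408857] [ 9.87742189e-01  1.56092055e-01 -5.24093870e-04  6.03701416e-04] [0.1170131  0.21375012 0.27294531] [ 0.58  0.29 -0.28  1.62  0.08  1.24 -0.97] 84.93087443144346
cap top expected (np.float64(277.81147865210306), np.float64(216.63008896556516)) edges [array([291., 177.]), array([237., 204.]), array([265., 253.]), array([317., 229.])] tcp (np.float64(280.04324579472143), np.float64(262.77241107652475))
```

View pics/w1.png

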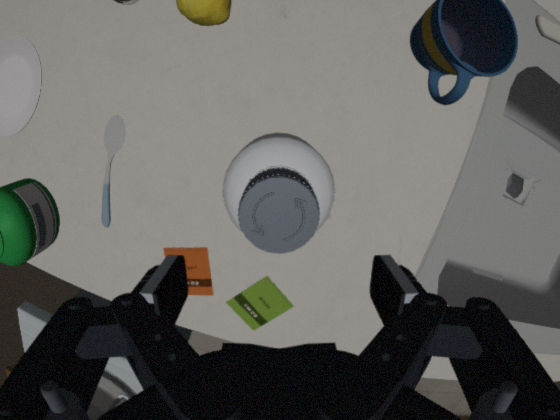

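The wrist view shows the cap top centred at (278,213), against an expected (278,217). The fingers straddle it evenly, with their mid-line at about 280. Next I descend partway and check numerically.

Request:
{"fn": "move_arm", "kwargs": {
  "moves": [
    [0.085,[0.001,0,0.02],0],
    [0.085,[0.001,0,0.045],0],
    [0.085,[0.001,0,0.055],0],
    [0.085,[0.001,0,0.055],0]
  ]
}}

```text
t: 2.05
position: [485.7, -198.2, 146.0]
orientation: [0.988, 0.157, -0.001, -0.0]
wrist_force: [-0.4, 0.3, 1.3]
opening: 84.9
grip_force: 0.0
```

```bash
cat > w2.py <<'E'
from h import *
P=[];C=[]
for i in range(5):
    c=vision.read_camera("wrist"); s=manip.get_state(); P.append(s["position"])
    a=c["img"].astype(int); m=((a[...,0]-a[...,2]>5)&(a.sum(2)>200)&(a.sum(2)<400)).astype(np.uint8)*255
    k=np.zeros_like(m); k[100:300,190:370]=m[100:300,190:370]; k=cv2.morphologyEx(k,cv2.MORPH_CLOSE,np.ones((5,5)))
    q=max(cv2.findContours(k,cv2.RETR_EXTERNAL,cv2.CHAIN_APPROX_NONE)[0],key=cv2.contourArea)
    e=cv2.fitEllipse(q); C.append(onz(*rayw(c,*e[0]),134.5))
print(e,s["t"],"tcp",np.mean(P,0),np.std(P,0),"cap",np.mean(C,0),s["wrist_force"])
print("cap in tool",R.from_quat(s["orientation"]).inv().apply(np.mean(C,0)-np.mean(P,0)))
cv2.imwrite("pics/w2.png",cv2.drawContours(c["img"].copy(),[q],-1,(0,0,255),1))
E
python3 w2.py
```

```text
((279.7382507324219, 248.64865112304688), (95.22422790527344, 104.21249389648438), 91.41453552246094) 2.3 tcp [ 487.14326622 -197.79189999  147.23033633] [0.31748296 0.20305614 0.2416527 ] cap [ 489.11197009 -197.37417789  134.5       ] [-0.11279044  0.54978418 -0.18030353]
cap in tool [ 1.98147433  0.19794801 12.73366899]
```

View pics/w2.png

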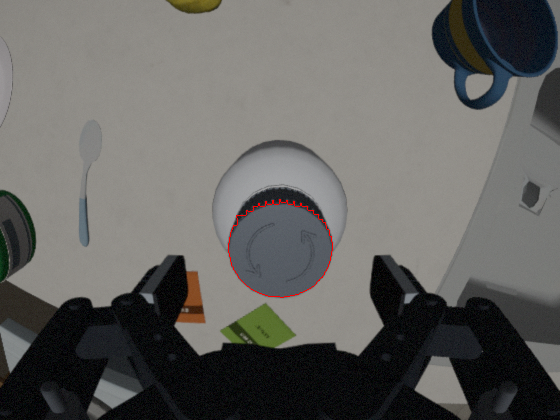

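The contour fits the cap top, centred at (280,249), and the cap is about 1–2 mm ahead of the tool. I'll descend and grip.

Request:
{"fn": "move_arm", "kwargs": {
  "moves": [
    [0.085,[0.001,0,0.02],0],
    [0.085,[0.001,0,0.036],0],
    [0.085,[0.001,0,0.036],0],
    [0.066,[0.001,0,0.036],0],
    [0.06,[0.001,0,0.036],0],
    [0.05,[0.001,0,0.036],0],
    [0.05,[0.001,0,0.036],0],
    [0.05,[0.001,0,0.036],0]
  ]
}}

```text
t: 3.3
position: [488.3, -197.5, 110.9]
orientation: [0.987, 0.158, 0.001, 0.001]
wrist_force: [1.2, -2.5, 2.9]
opening: 53.6
grip_force: 62.5
```

```bash
python3 - <<'E'
from h import *
c=vision.read_camera("wrist");s=manip.get_state()
print(s["position"],s["wrist_force"],s["moment"],s["opening"],s["grip_force"])
cv2.imwrite("pics/w3.png",c["img"])
E
```

```text
[ 488.30669464 -197.54704335  110.94509934] [ 0.62776973 -1.99088285  3.04259841] [-0.36590279 -0.09139014 -0.01144514] 53.199685894228814 62.51089995726943
```

View pics/w3.png

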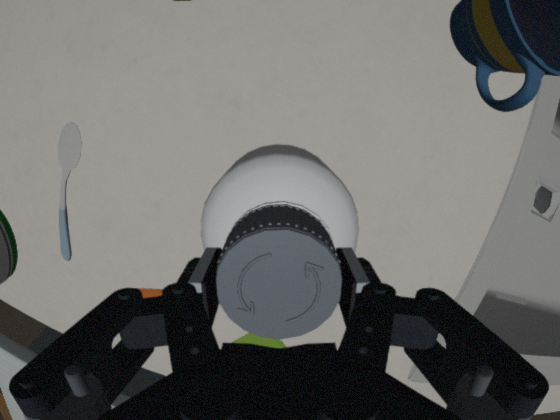

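The cap is gripped and centred at about (280,280), with the pads level on either side. Now I press in small steps.

Request:
{"fn": "move_arm", "kwargs": {
  "moves": [
    [0.05,[0,0,0.001],0],
    [0.05,[0,0,0.002],0],
    [0.05,[0,0,0.002],0]
  ]
}}

```text
t: 3.72
position: [488.4, -197.5, 110.7]
orientation: [0.988, 0.158, 0.001, 0.001]
wrist_force: [-3.0, -0.5, 13.4]
opening: 53.7
grip_force: 63.6
```

Request:
{"fn": "move_arm", "kwargs": {
  "moves": [
    [0.05,[0,0,-0.0002],-0.02],
    [0.05,[0,0,-0.0002],-0.04],
    [0.05,[0,0,-0.0002],-0.04]
  ]
}}

```text
t: 4.1
position: [488.4, -197.5, 110.7]
orientation: [0.984, 0.177, 0.001, 0.001]
wrist_force: [-1.9, -0.6, 11.3]
opening: 53.2
grip_force: 63.4
```

Request:
{"fn": "move_arm", "kwargs": {
  "moves": [
    [0.05,[0,0,0],-0.02],
    [0.05,[0,0,0],-0.04],
    [0.05,[0,0,0],-0.04]
  ]
}}

```text
t: 4.47
position: [488.3, -197.3, 109.3]
orientation: [0.98, 0.197, 0.001, 0.001]
wrist_force: [0.1, -1.9, 5.1]
opening: 53.6
grip_force: 62.8
```

Request:
{"fn": "move_arm", "kwargs": {
  "moves": [
    [0.05,[0,0,0],-0.02],
    [0.05,[0,0,0],-0.04],
    [0.05,[0,0,0],-0.04]
  ]
}}

```text
t: 4.85
position: [488.2, -197.3, 108.7]
orientation: [0.976, 0.217, 0.001, 0.0]
wrist_force: [1.9, -2.3, 3.9]
opening: 53.5
grip_force: 62.7
```

It dropped. I'm holding the turn and following it down.

Request:
{"fn": "move_arm", "kwargs": {
  "moves": [
    [0.05,[0,0,0.001],0],
    [0.05,[0,0,0.002],0],
    [0.05,[0,0,0.003],0],
    [0.05,[0,0,0.0035],0],
    [0.05,[0,0,0.0035],0]
  ]
}}

```text
t: 5.48
position: [488.2, -197.3, 106.0]
orientation: [0.976, 0.217, 0.001, 0.001]
wrist_force: [-0.2, -3.7, 8.2]
opening: 53.6
grip_force: 63.1
```

Request:
{"fn": "move_arm", "kwargs": {
  "moves": [
    [0.05,[0,0,0.0006],0],
    [0.05,[0,0,0.0012],0],
    [0.05,[0,0,0.0012],0]
  ]
}}

```text
t: 5.85
position: [488.2, -197.3, 105.6]
orientation: [0.976, 0.217, 0.001, 0.001]
wrist_force: [-0.7, -0.8, 12.4]
opening: 53.4
grip_force: 63.5
```

Request:
{"fn": "move_arm", "kwargs": {
  "moves": [
    [0.05,[0,0,0.0002],-0.04],
    [0.05,[0,0,0.0002],-0.09],
    [0.05,[0,0,0.0002],-0.14],
    [0.05,[0,0,0.0002],-0.14]
  ]
}}

```text
t: 6.35
position: [488.1, -197.0, 105.5]
orientation: [0.959, 0.285, 0.0, 0.001]
wrist_force: [-1.2, -1.2, 14.2]
opening: 53.2
grip_force: 63.7
```

Request:
{"fn": "move_arm", "kwargs": {
  "moves": [
    [0.05,[0,0,0],-0.06],
    [0.05,[0,0,0],-0.12],
    [0.05,[0,0,0],-0.18],
    [0.05,[0,0,0],-0.24],
    [0.05,[0,0,0],-0.3],
    [0.05,[0,0,0],-0.3]
  ]
}}

```text
t: 7.1
position: [488.4, -196.3, 105.6]
orientation: [0.905, 0.425, 0.001, 0.0]
wrist_force: [-1.7, -0.5, 13.9]
opening: 53.3
grip_force: 63.7
```

```bash
python3 - <<'E'
from h import *
s=manip.get_state(); print(s["wrist_force"],s["moment"],s["qpos"].round(2))
c=vision.read_camera("scene"); cv2.imwrite("pics/sc2.png",cv2.resize(c["img"][180:260,300:380],None,fx=6,fy=6))
E
```

```text
[-1.6780584  -0.53773613 13.94112676] [-0.00389805  0.36469262  0.001904  ] [ 0.65  0.4  -0.38  1.75  0.17  1.03 -0.49]
```

View pics/sc2.png

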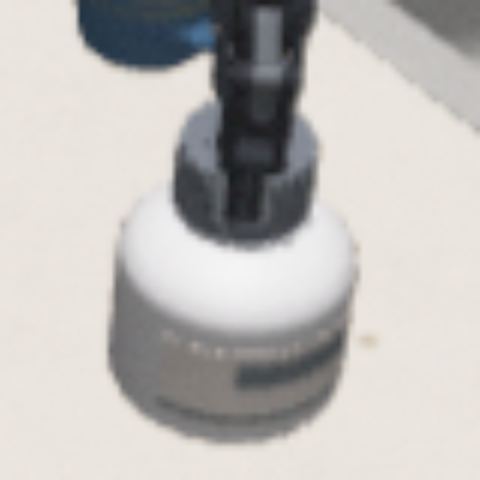

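The label sits exactly as before (dark bar at about (290,365) in the crop), so the jar hasn't turned. The cap has turned 32° so far, and I'm continuing to about 83°.

Request:
{"fn": "move_arm", "kwargs": {
  "moves": [
    [0.05,[0,0,0],-0.07],
    [0.05,[0,0,0],-0.14],
    [0.05,[0,0,0],-0.21],
    [0.05,[0,0,0],-0.28],
    [0.05,[0,0,0],-0.35],
    [0.05,[0,0,0],-0.42],
    [0.05,[0,0,0],-0.42]
  ]
}}

```text
t: 8.02
position: [488.2, -196.1, 105.6]
orientation: [0.797, 0.604, 0.0, 0.0]
wrist_force: [-0.9, -0.5, 13.7]
opening: 53.2
grip_force: 63.7
```

Request:
{"fn": "move_arm", "kwargs": {
  "moves": [
    [0.05,[0,0,0],-0.07],
    [0.05,[0,0,0],-0.14],
    [0.05,[0,0,0],-0.21],
    [0.05,[0,0,0],-0.28],
    [0.05,[0,0,0],-0.35],
    [0.05,[0,0,0],-0.42],
    [0.05,[0,0,0],-0.46],
    [0.05,[0,0,0],-0.46]
  ]
}}

```text
t: 9.02
position: [486.6, -196.1, 105.5]
orientation: [0.638, 0.77, -0.001, -0.001]
wrist_force: [-5.4, 0.5, 17.1]
opening: 53.5
grip_force: 64.0
```

Total turn is 82.6°. I'll lift gently.

Request:
{"fn": "move_arm", "kwargs": {
  "moves": [
    [0.05,[0,0,-0.002],0],
    [0.05,[0,0,-0.005],0],
    [0.05,[0,0,-0.009],0],
    [0.05,[0,0,-0.013],0],
    [0.05,[0,0,-0.017],0],
    [0.05,[0,0,-0.017],0]
  ]
}}

```text
t: 9.78
position: [486.6, -196.8, 120.1]
orientation: [0.638, 0.77, -0.001, -0.001]
wrist_force: [-2.3, -0.7, -0.5]
opening: 53.5
grip_force: 63.1
```

Request:
{"fn": "move_arm", "kwargs": {
  "moves": [
    [0.05,[0,0,-0.01],0],
    [0.05,[0,0,-0.025],0],
    [0.05,[0,0,-0.04],0],
    [0.05,[0,0,-0.05],0],
    [0.05,[0,0,-0.05],0],
    [0.05,[0,0,-0.05],0]
  ]
}}

```text
t: 10.52
position: [487.3, -196.8, 170.3]
orientation: [0.638, 0.77, -0.0, -0.0]
wrist_force: [0.2, -0.5, -0.5]
opening: 53.6
grip_force: 63.1
```

```bash
python3 - <<'E'
from h import *
c=vision.read_camera("scene");s=manip.get_state()
print(s["position"],s["wrist_force"],s["qpos"].round(2),s["opening"])
a=c["img"][140:260,270:390]; cv2.imwrite("pics/sc3.png",cv2.resize(a,None,fx=5,fy=5))
print("shift to above saucer",R.from_quat(s["orientation"]).inv().apply(np.array([506,179,s["position"][2]])-s["position"]))
E
```

```text
[ 487.07096398 -196.81449587  170.01669569] [ 0.34763263 -0.09852724 -0.64132247] [ 0.8   0.36 -0.59  1.66  0.21  1.19  0.35] 53.427684053515996
shift to above saucer [3.65830054e+02 8.81090311e+01 1.18812256e-01]
```

View pics/sc3.png

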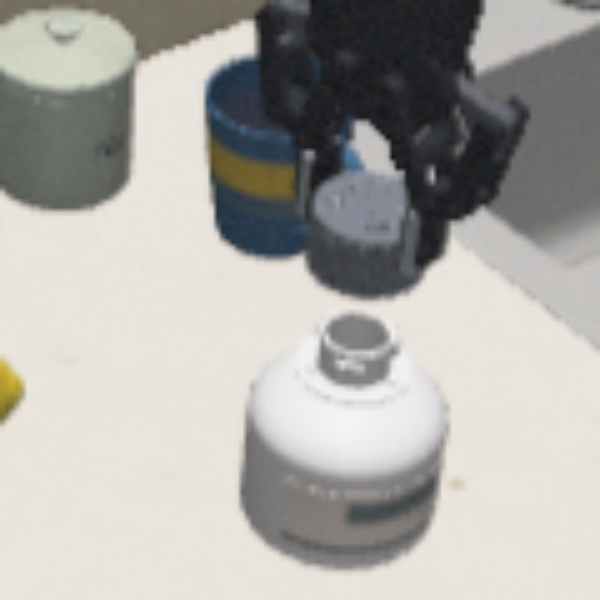

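The cap is off and held level. The jar stands open with its label unmoved (bar at about (390,505) in the crop). Carrying the cap to the saucer.

Request:
{"fn": "move_arm", "kwargs": {
  "moves": [
    [0.05,[0.03,0.007,0],0],
    [0.05,[0.08,0.019,0],0],
    [0.05,[0.13,0.031,0],0],
    [0.05,[0.18,0.043,0],0],
    [0.05,[0.23,0.055,0],0],
    [0.05,[0.28,0.067,0],0],
    [0.05,[0.33,0.079,0],0],
    [0.05,[0.366,0.088,0],0]
  ]
}}

```text
t: 11.58
position: [505.5, 181.8, 170.1]
orientation: [0.637, 0.771, -0.0, -0.001]
wrist_force: [0.5, -0.6, -0.3]
opening: 53.7
grip_force: 63.1
```

Request:
{"fn": "move_arm", "kwargs": {
  "moves": [
    [0.05,[0,0,0.02],0],
    [0.05,[0,0,0.05],0],
    [0.05,[0,0,0.08],0],
    [0.05,[0,0,0.1],0],
    [0.05,[0,0,0.11],0],
    [0.05,[0,0,0.11],0]
  ]
}}

```text
t: 12.32
position: [505.8, 178.8, 59.9]
orientation: [0.638, 0.77, -0.001, -0.001]
wrist_force: [0.9, 0.1, 0.4]
opening: 53.7
grip_force: 63.1
```

```bash
python3 - <<'E'
from h import *
c=vision.read_camera("scene");vision.read_camera("top");s=manip.get_state()
print(s["t"],s["position"],s["orientation"],s["wrist_force"],s["opening"])
print("shift",R.from_quat(s["orientation"]).inv().apply(np.array([506,179,s["position"][2]])-s["position"]))
cv2.imwrite("pics/sc4.png",cv2.resize(c["img"][220:340,140:270],None,fx=5,fy=5))
E
```

```text
12.425 [506.95924702 179.42893094  61.26518497] [6.38350549e-01 7.69745495e-01 5.99457725e-04 3.01081408e-04] [-0.4267514   0.2814564  -0.81435771] 53.77383789987329
shift [-0.24404859 -1.02204447 -0.00140973]
```

View pics/sc4.png

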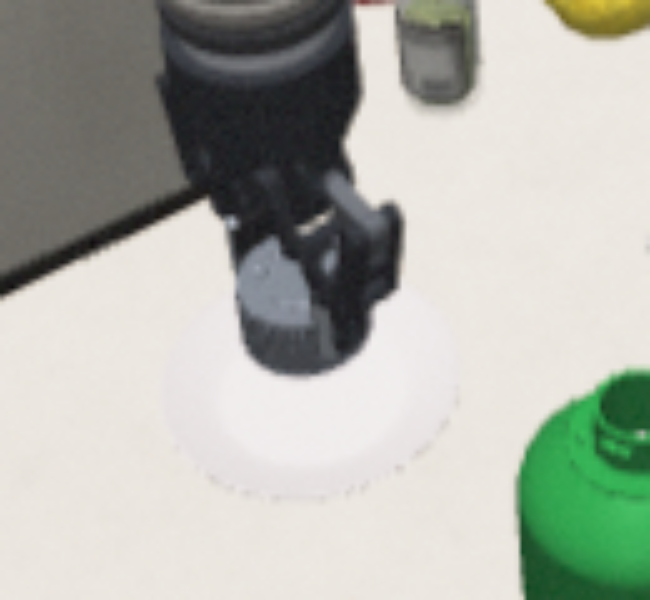

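The cap is level and central over the saucer, its lower rim about 43 mm above the flat middle. I'll lower it, slowly at the end.

Request:
{"fn": "move_arm", "kwargs": {
  "moves": [
    [0.05,[0,0,0.015],0],
    [0.05,[0,0,0.027],0],
    [0.05,[0,0,0.035],0],
    [0.05,[0,0,0.039],0],
    [0.05,[0,0,0.04],0],
    [0.05,[0,0,0.041],0],
    [0.05,[0,0,0.041],0]
  ]
}}

```text
t: 13.3
position: [506.6, 179.2, 19.8]
orientation: [0.638, 0.77, 0.0, 0.0]
wrist_force: [0.5, -0.0, -0.4]
opening: 53.8
grip_force: 63.1
```

Request:
{"fn": "move_arm", "kwargs": {
  "moves": [
    [0.05,[0,0,0.0005],0],
    [0.05,[0,0,0.001],0],
    [0.05,[0,0,0.0015],0],
    [0.05,[0,0,0.0015],0]
  ]
}}

```text
t: 13.8
position: [506.7, 179.2, 18.4]
orientation: [0.638, 0.77, 0.0, 0.0]
wrist_force: [-0.4, -0.1, 3.1]
opening: 53.6
grip_force: 63.3
```

It's in contact at 3 N. Releasing gently.

Request:
{"fn": "move_arm", "kwargs": {
  "moves": [
    [0.058,[0,0,0],0],
    [0.062,[0,0,0],0],
    [0.068,[0,0,0],0],
    [0.076,[0,0,0],0],
    [0.085,[0,0,0],0],
    [0.085,[0,0,0],0],
    [0.085,[0,0,0],0]
  ]
}}

```text
t: 14.68
position: [506.4, 179.1, 18.1]
orientation: [0.638, 0.77, 0.0, 0.0]
wrist_force: [-0.4, -0.2, 0.2]
opening: 84.8
grip_force: 0.0
```

Request:
{"fn": "move_arm", "kwargs": {
  "moves": [
    [0.085,[0,0,-0.01],0],
    [0.085,[0,0,-0.03],0],
    [0.085,[0,0,-0.06],0],
    [0.085,[0,0,-0.1],0],
    [0.085,[0,0,-0.15],0],
    [0.085,[0,0,-0.2],0],
    [0.085,[0,0,-0.22],0],
    [0.085,[0,0,-0.22],0]
  ]
}}

```text
t: 15.68
position: [507.3, 180.0, 240.5]
orientation: [0.638, 0.77, 0.002, 0.001]
wrist_force: [0.6, -0.4, 0.4]
opening: 85.0
grip_force: 0.0
```

Request:
{"fn": "move_arm", "kwargs": {
  "moves": [
    [0.085,[-0.05,0,0],0],
    [0.085,[-0.1,0,0],0],
    [0.085,[-0.15,0,0],0],
    [0.085,[-0.15,0,0],0],
    [0.085,[-0.15,0,0],0]
  ]
}}

```text
t: 16.3
position: [533.2, 32.2, 236.9]
orientation: [0.638, 0.77, -0.0, -0.001]
wrist_force: [-0.2, 0.6, -0.4]
opening: 84.8
grip_force: 0.0
```

```bash
python3 - <<'E'
from h import *
c=vision.read_camera("scene");t=vision.read_camera("top");s=manip.get_state();print(s["t"],s["position"],s["wrist_force"],s["opening"])
cv2.imwrite("pics/end.png",np.hstack([cv2.resize(c["img"][130:360,140:400],(400,354)),cv2.resize(t["img"][140:300,110:370],(400,354))]))
a=t["img"].astype(int)
m=((a[...,0]-a[...,2]>5)&(a.sum(2)<350)).astype(np.uint8)*255; k=np.zeros_like(m);k[196:236,149:189]=m[196:236,149:189]
q=max(cv2.findContours(k,cv2.RETR_EXTERNAL,cv2.CHAIN_APPROX_NONE)[0],key=cv2.contourArea);e=cv2.fitEllipse(q);print("cap",e,onz(*ray(t,*e[0]),40))
E
```

```text
16.4 [533.36253988  33.67703112 237.56786945] [ 0.24165728  0.07841382 -0.21523497] 85.1003933014086
cap ((163.12657165527344, 216.06578063964844), (12.973122596740723, 23.448745727539062), 163.11631774902344) [503.71154086 186.10898038  40.        ]
```

View pics/end.png

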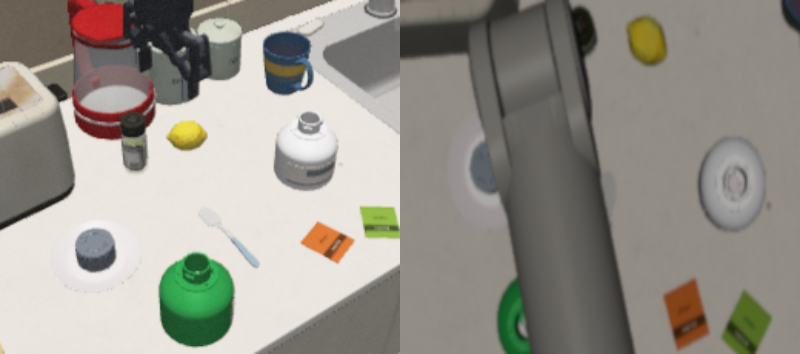

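The left half (scene camera) shows the cap upright in the middle of the saucer at (96,248). The open jar is at (306,150) with its label to the front, and the bystanders haven't moved. The arm blocks part of the top view, but the scene view is enough. Handing in.

```bash
python3 -c "
from bench import hand_in
print(hand_in())"
```

```text
the job is handed in; nothing more can be done
None
```

I opened the jar and laid its cap open side down in the middle of the saucer; the highest push I read was about 17 N, the last camera view shows the jar's label still to the front and nothing else moved, and I handed the job in just after 16 s.

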